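# Refill the revolving tape stand

## Robot

A 6-joint arm with a two-finger parallel gripper is mounted at the origin on a cart in front of the work surface, level with it; the furniture and walls round the work are solid. World frame = base frame: x ahead of the robot, y to its left, z up, the work surface at z = 0. Lengths are in mm, angles in rad, forces in N, time in s.
With the tool pointing down it reaches from about 325 to 775 mm from the base axis. Payload 5.5 kg.
Tool frame: the origin (TCP) lies on the centre line of the jaws, within the pads' length; the fingertips stand 22 mm ahead of it and the grasp point (between the pads) lies 3 mm ahead of it; z points along the fingers, y is the line along which they close (so a half turn about z gives the same grasp; the last joint's range is limited). The gripper opens to 88 mm and grips with 3 to 60 N. Pads are 20 mm wide; open, the fingers measure 115 mm over their backs; the gripper's body (75 mm by 178 mm) begins 61 mm behind the grasp point.
Start: joints at [1.292, 0.091, 1.231, -0, 1.82, -0.057], TCP at [131.995, 585.315, 244.631] pointing down, gripper open.
Joint ranges: [-2.87, 2.87], [-0.86, 2.18], [0.17, 2.46], [-1.51, 4.65], [0.06, 2.69], [-2.65, 2.65]. Speed limits (rad/s): [2.57, 2.57, 3.01, 3.14, 3.14, 3.14].

## Interface

Orientations are given as a unit quaternion [x, y, z, w].
In Python, from station import manip gives the robot as it stands.
- The arm moves only by the shell command python3 -m handwheel 'ROWS' [FORCE]. ROWS is JSON, a list of rows, each a list of 7 numbers: the shift along the tool's x, y, z in mm, then the turn, a rotation vector about the tool's x, y, z in degrees, then the opening, from -1 (shut) to 1 (fully open). In form: [[x, y, z, rx, ry, rz, gripper], ...]. A call has 1 to 20 rows; each row shifts and turns the commanded pose from where the row before left it, along the tool's axes as they then stand; what a row does not reach is not made up. A row lasts 1/10 s, in which the tool goes at most 50 mm and 8.59 degrees, less where a joint would pass 70% of its speed; a pose out of reach is approached as far as the arm can. A call is refused whole if a number of a shift passes 50 or a number of a turn 8.59, either way. A call with a gripper value outside its range is refused whole. The fingers move at their own pace and stop on an object; FORCE is the grip in N (left out, the last holds). Time passes only in rows, so rows that do not move let the fingers close. It gives the time, the measured TCP pose, the force, the opening and the grip force at its end, in the units of the state.
- manip.state(): the state, without advancing time (a new reading comes with each control period).
- manip.read_camera(name): name is "scene" or "top"; returns the picture (480x640x3 uint8, red, green, blue); there is no depth.
- manip.camera_params(name): a dict with "intrinsics" (3x3 intrinsics, pixels), "distortion" ([k1, k2, p1, p2, k3] as OpenCV has them; the pictures are not rectified), "extrinsics" (4x4, takes a point from world to camera coordinates). Camera axes: x right, y up, looking along -z (the intrinsics and any distortion apply to the point x, -y, -z); pixel columns grow to the right and rows downward; lengths in mm; the calibration is good to about 2 mm. A picture is of the moment at which its call begins. camera_params takes no time and is no camera call.
- manip.close_job(): hands the job in; it is judged then, once.
Trained networks look in the newest picture that a camera, given by its name, has taken for a name from the list of things; names that differ only in an ending like _2 or _b are one class to them, and where a whole thing is asked for, a point or a joint stands for the part that bears it (a point fixed in the world has none). Each returns a list of dicts, best first, with "confidence" (0 to 1); they miss things now and then, are a little off and sometimes report something else, mostly with a low value. They report only what shows in the picture. A call takes as long as a camera call. They do not tell look-alikes from the thing itself.
- manip.spot_in(camera, name): "rect" ([left, top, right, bottom] in pixels, round what is visible of it).
- manip.regions_of(camera, name): "region" (480x640 bool, what is visible of it) and "rect" ([left, top, right, bottom] in pixels, round what is visible of it).
The state is a dict: "time": time; "joint_pos": joint angles; "joint_vel": joint speeds; "joint_efforts": joint torques, N m; "ee_pos": TCP position; "ee_rot": TCP orientation; "wrist_force": force on the tool from outside, world axes, zero at the start; "torque": the same for the moment, N m; "gripper_width": finger opening in mm; "grasp_force": force on a finger pad.
Only numpy, scipy, OpenCV 4.12 (cv2) and the standard library are available. Lean on these libraries where they do the work, as an engineer would, in place of code of your own. Each camera call takes 0.05 s, during which the arm holds its last target. There are 200 camera calls.

## Task

Refill the revolving tape stand on the counter: first turn it until its empty post is on your side, pointing at the robot's base. Then stack the three loose rolls of tape on that post, the largest first, the middle one on it and the smallest on top, and last set the loose black knob over the post's tip so that it holds them. Leave the rubber stamp standing where it is.

Things in the scene. Friction and masses are not known exactly. Their poses are not given: they have to be found in the camera images.
- large_roll (a point): loose roll of silver-grey duct tape on a cardboard core lying flat on the counter, a flat ring: outside diameter 60 mm, 22 mm wide (= high as it lies), open core hole 24 mm across; the largest of three. Origin at its centre, 11 mm above its underside; z along the hole (vertical). Mass about 0.12 kg.
- medium_roll (a point): loose roll of silver-grey duct tape on a cardboard core lying flat on the counter, a flat ring: outside diameter 50 mm, 16 mm wide (= high as it lies), open core hole 24 mm across; the middle one of three. Origin at its centre, 8 mm above its underside; z along the hole (vertical). Mass about 0.07 kg.
- small_roll (a point): loose roll of silver-grey duct tape on a cardboard core lying flat on the counter, a flat ring: outside diameter 40 mm, 12 mm wide (= high as it lies), open core hole 24 mm across; the smallest of three. Origin at its centre, 6 mm above its underside; z along the hole (vertical). Mass about 0.04 kg.
- knob (a point): loose retaining knob of black plastic: round, 34 mm across (36 over its flutes), 22 mm high, flat on top, lying right way up on the counter. A blind hole in its underside, 20 mm across and 11 mm deep, goes over the tip of a post. Origin at its centre, 11 mm above its underside. Mass about 0.03 kg.
- post_foot (a point): foot of the one empty post, on the upper face of the turning disc (24 mm over the counter). The post is an upright steel rod 12 mm across with a round tip, 58 mm high from here, 58 mm from the stand's axis. z up; x points from the post to the stand's axis. The three rolls make 50 mm, so the tip stands 8 mm out of them and the knob rests on the smallest roll.
- tape_stand: fixed foot of the revolving stand; origin on its axis, at counter height; x points away from the robot's base (within 0.15 rad). Above it the turning wooden disc, 190 mm across, with three posts 120 degrees apart, 58 mm from the axis: one empty, two full (fixed stacks of rolls with a knob, up to 60 mm across, 72 mm high over the disc); in the middle a ball grip 22 mm across, 57 mm high over the disc.
- stand_turn (a joint): angle of the turning disc, rad, positive counter-clockwise from above, without end stops; at 0 (or any full turn) the empty post lies straight to -x of the foot, so towards the robot's base. It stays where it is left (friction about 0.06 N m, so about 1 N pushes a post round).
- stamp (a point): rubber stamp with a turned red-brown wooden handle, standing upright on the counter, 25 x 44 mm, 73 mm high; a loose bystander, light and easily upset. Origin half-way up.
Mind the look-alikes: they are no part of the job. Leave any pink look-alike of the part that bears medium_roll alone.

How it is judged (in metres and radians):
On the way, in this order (a step that is already met when the one before it is completed fails the run):
1. the empty post points at the robot's base (x of post_foot in the frame of tape_stand below -0.05 m and velocity of joint stand_turn between -0.3 and 0.3 rad/s), for 0.2 s.
2. the largest roll lies on the disc, on the empty post (x of post_foot in the frame of tape_stand below -0.05 m and horizontal distance between large_roll and post_foot below 0.01 m and z of large_roll in the frame of post_foot between 0.007 and 0.015 m and angle between the z axis of large_roll and the z axis of post_foot, either way round below 0.12 rad), for 0.2 s.
3. the middle roll lies on the largest (all of step 2 and horizontal distance between medium_roll and post_foot below 0.01 m and z of medium_roll in the frame of post_foot between 0.026 and 0.034 m and angle between the z axis of medium_roll and the z axis of post_foot, either way round below 0.12 rad), for 0.2 s.
4. the smallest roll lies on the middle one (all of step 3 and horizontal distance between small_roll and post_foot below 0.01 m and z of small_roll in the frame of post_foot between 0.04 and 0.048 m and angle between the z axis of small_roll and the z axis of post_foot, either way round below 0.12 rad), for 0.2 s.
At the end, for the whole second after the job is handed in: The empty post points at the robot's base within about 20 degrees. On it lie, from the disc up, the largest, middle and smallest roll and the knob: level, centred on the post within 10 mm, within 4 mm of seated height, released and at rest; the stamp stands (all of step 4 and horizontal distance between knob and post_foot below 0.01 m and z of knob in the frame of post_foot between 0.057 and 0.065 m and angle between the z axis of knob and the z axis of post_foot, either way round below 0.12 rad and linear speed of each of roll_large, roll_medium, roll_small, cap_knob below 0.02 m/s and angle between stamp's own z axis and vertical below 0.2 rad); the robot touches nothing.
It fails at once if the rubber stamp is upset or shifted by more than 30 mm (angle between stamp's own z axis and vertical above 0.5 rad or distance of stamp from where it was at the start of the episode above 0.03 m).
It also fails if it takes over 128 s, if anything falls off the work surface, if the arm or the gripper's body presses on something with over 40 N, if the wrist force passes 120 N, or if a joint passes its speed limit or range.

## Working session

There is one attempt and no reset: what is moved stays moved. The work goes in short steps, Python scripts to look and compute and a shell command to move; the robot and the scene stay as the last step left them, time stands still between calls to the robot, and variables do not carry over. Pictures are saved under pics/ and viewed, at most 14 in all, crops included, and the job is handed in when it is done.

```bash
mkdir -p pics; ls; python3 - <<'E'
from station import manip
import cv2,numpy as np
s=manip.state();print(s['time'],s['ee_pos'],s['ee_rot'],s['gripper_width'])
ims=[]
for c in('scene','top'):
    im=manip.read_camera(c);cv2.imwrite(f'pics/{c}0.png',im[:,:,::-1])
    p=manip.camera_params(c);print(c,np.round(p['intrinsics'],1).tolist(),p['distortion'],np.round(p['extrinsics'],3).tolist())
    for n in('large_roll','medium_roll','small_roll','knob','post_foot','stamp','tape_stand'):
        print(n,[(np.round(d['rect']).tolist(),round(d['confidence'],2)) for d in manip.spot_in(c,n)])
E
```

```text
pics
0.0 [131.93280341 585.04363759 243.49737373] [ 1.10685816e-01  9.93854952e-01 -9.76159911e-04 -1.79110720e-04] 87.58638902339807
scene [[530.6, 0.0, 320.8], [0.0, 530.6, 245.3], [0.0, 0.0, 1.0]] [0.01287744 0.         0.         0.         0.        ] [[-0.423, -0.906, -0.001, -41.553], [0.666, -0.311, 0.678, -494.3], [-0.615, 0.286, 0.735, -838.982], [0.0, 0.0, 0.0, 1.0]]
large_roll [([201.0, 329.0, 226.0, 348.0], 0.6), ([190.0, 225.0, 270.0, 293.0], 0.56)]
medium_roll [([185.0, 224.0, 268.0, 292.0], 0.65), ([338.0, 251.0, 360.0, 274.0], 0.58), ([425.0, 210.0, 444.0, 228.0], 0.52)]
small_roll [([271.0, 322.0, 289.0, 339.0], 0.46)]
knob [([333.0, 298.0, 350.0, 309.0], 0.74)]
post_foot [([186.0, 223.0, 270.0, 294.0], 0.63)]
stamp [([330.0, 224.0, 341.0, 254.0], 0.85)]
tape_stand [([185.0, 222.0, 268.0, 291.0], 0.7)]
top [[550.2, 0.0, 317.7], [0.0, 550.2, 233.6], [0.0, 0.0, 1.0]] [-0.0155426  0.         0.         0.         0.       ] [[-0.011, -1.0, 0.007, -289.067], [0.992, -0.01, 0.124, -535.045], [-0.124, 0.008, 0.992, -1095.708], [0.0, 0.0, 0.0, 1.0]]
large_roll [([159.0, 272.0, 188.0, 298.0], 0.92)]
medium_roll [([460.0, 214.0, 484.0, 241.0], 0.77), ([334.0, 233.0, 356.0, 257.0], 0.58)]
small_roll [([232.0, 287.0, 254.0, 304.0], 0.47)]
knob []
post_foot [([178.0, 144.0, 272.0, 232.0], 0.92), ([232.0, 287.0, 251.0, 303.0], 0.43)]
stamp [([338.0, 202.0, 356.0, 223.0], 0.59)]
tape_stand [([179.0, 146.0, 271.0, 234.0], 0.58)]
```

View pics/scene0.png

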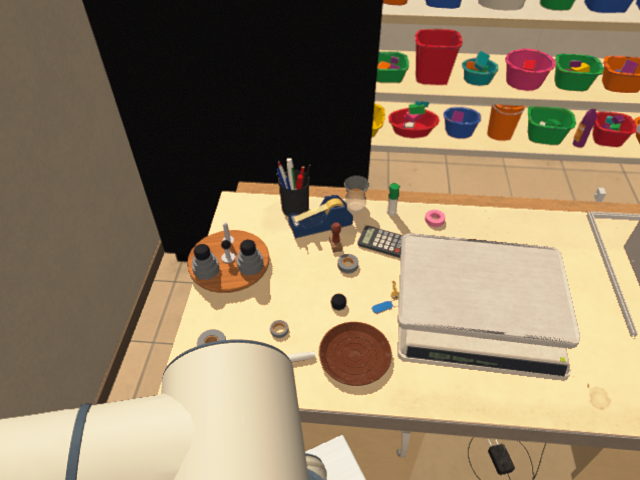

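View pics/top0.png

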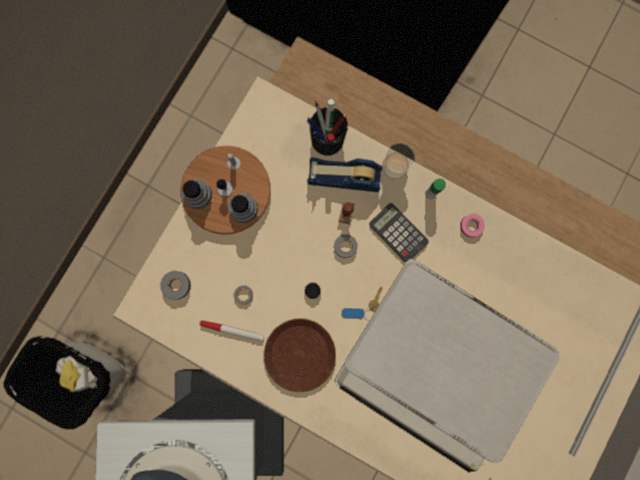

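```bash
cat > h.py <<'E'
from station import manip
import cv2,numpy as np
from scipy.optimize import least_squares
F=np.diag([1.,-1,-1])
P={c:manip.camera_params(c) for c in('scene','top')}
def proj(c,X):
    p=P[c];E=np.array(p['extrinsics']);Y=(np.atleast_2d(X)@E[:3,:3].T+E[:3,3])@F
    return cv2.projectPoints(Y,np.zeros(3),np.zeros(3),np.array(p['intrinsics']),np.array(p['distortion']))[0][:,0]
def plane(c,uv,z):
    return least_squares(lambda q:(proj(c,[q[0],q[1],z])[0]-uv),[500,0]).x
def tri(a,b):  # scene px, top px
    r=least_squares(lambda X:np.r_[proj('scene',X)[0]-a,proj('top',X)[0]-b],[500,0,20]);return r.x,np.abs(r.fun).max()
t=np.linspace(0,2*np.pi,48,endpoint=False);C=np.c_[np.cos(t),np.sin(t)]
def cen(cnt):
    m=cv2.moments(cnt.astype(np.float32).reshape(-1,1,2));return np.array([m['m10'],m['m01']])/m['m00']
def model(c,X,R,H): # centroid of cylinder silhouette, X=centre
    q=np.vstack([np.c_[X[0]+R*C[:,0],X[1]+R*C[:,1],np.full(48,X[2]+s*H/2)] for s in(-1,1)])
    return cen(cv2.convexHull(proj(c,q).astype(np.float32)))
def meas(mask):
    cs=cv2.findContours(mask.astype(np.uint8),cv2.RETR_EXTERNAL,cv2.CHAIN_APPROX_NONE)[0]
    h=cv2.convexHull(max(cs,key=cv2.contourArea));return cen(h)
def fit(m,R,H):
    r=least_squares(lambda X:np.concatenate([model(c,X,R,H)-m[c] for c in m]+([[X[2]-H/2]] if len(m)<2 else [])),[500,0,H/2]);return r.x,np.abs(r.fun).max()
DIM={'large_roll':(30,22),'medium_roll':(25,16),'small_roll':(20,12),'knob':(17.5,22)}
E
cat > a.py <<'E'
from h import *
near={'large_roll':((210,340),(174,285)),'medium_roll':((348,262),(345,246)),'small_roll':((280,329),(243,295)),'knob':((339,302),(312,291)),'stamp':((336,238),(346,210))}
ims={c:manip.read_camera(c) for c in P}
for n,(a,b) in near.items():
    m={}
    for c,g in(('scene',a),('top',b)):
        for d in manip.regions_of(c,n):
            q=meas(d['region'])
            if np.hypot(*(q-g))<15: m[c]=q;print(n,c,np.round(q,1),d['confidence'].__round__(2));break
    if m: 
        R,H=DIM.get(n,(15,73))
        print('  fit',*fit(m,R,H),[fit({c:m[c]},R,H)[0].round(1) for c in m])
cr=lambda im,x,y,w,h,k:cv2.resize(im[y:y+h,x:x+w],None,fx=k,fy=k,interpolation=cv2.INTER_CUBIC)
A=cr(ims['top'],170,140,110,100,4);B=cr(ims['scene'],180,215,110,88,4)
w=np.vstack([np.hstack([A[:300],cr(ims['top'],330,190,90,75,4)]),np.hstack([B[:300],cr(ims['top'],430,190,90,75,4)])])
cv2.imwrite('pics/crop1.png',w[:,:800,::-1])
E
python3 a.py
```

```text
large_roll scene [210.3 336.9] 0.62
large_roll top [174.9 284.8] 0.87
  fit [436.50806188   0.          11.00000351] 3.2597997573016073 [array([445.2,   0. ,  11. ]), array([430.6,   0. ,  11. ])]
medium_roll scene [346.9 263.3] 0.87
medium_roll top [344.8 246. ] 0.54
  fit [499.99998137   0.           8.        ] 167.9305753017515 [array([499.6,   0. ,   8. ]), array([500.,   0.,   8.])]
small_roll scene [278.5 328.7] 0.75
small_roll top [243.1 294. ] 0.57
  fit [407.35537183 -24.84672955  14.12669584] 55.78379749173175 [array([407.5,  -2. ,   6. ]), array([411.1,   0. ,   5.9])]
knob scene [337.7 301.7] 0.78
knob top [312.3 290. ] 0.74
  fit [374.96975366   0.          11.        ] 137.10396475929602 [array([375.,   0.,  11.]), array([500.,   0.,  11.])]
stamp scene [335.3 237.4] 0.6
stamp top [345.3 212.5] 0.82
  fit [615.63917219   0.           6.70396793] 167.45291583435832 [array([500. ,   0. ,  36.5]), array([626.9,   0. ,  14.2])]
```

View pics/crop1.png

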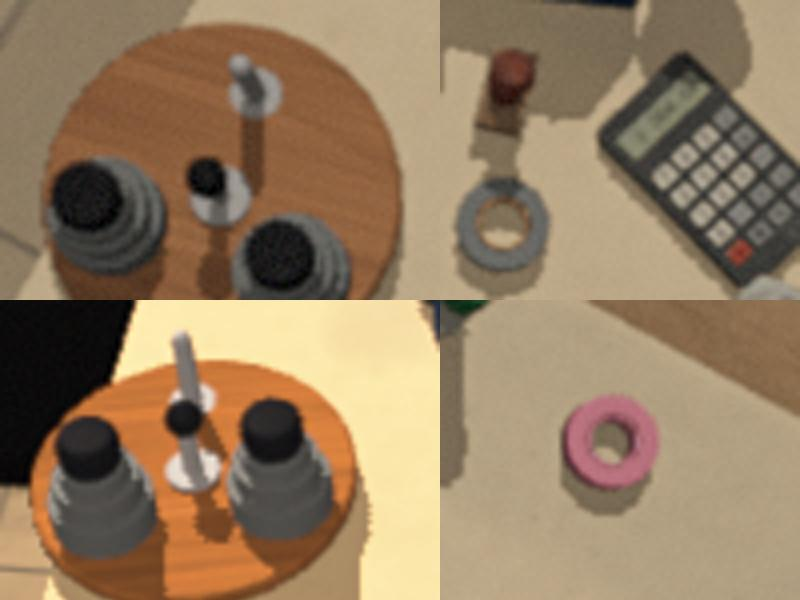

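Crop: the grey ring at top (345,246) is medium_roll; the ring at top (472,226) is the pink look-alike and is excluded. The empty post's tip is at top (230,155) and scene (225,224), on the far side of the stand. The grip ball is at top (221,184).

```bash
sed -i 's/\[500,0,H\/2\])/[500,-100,H\/2],diff_step=1e-3)/' h.py; python3 a.py | grep fit
python3 - <<'E'
from h import *
print('tip',tri((225.2,225.2),(230,156)),'foot',tri((228,239.5),(233.7,163.5)))
print('ball',tri((226,244.5),(221.5,184)),'gripfoot',tri((228,257),(225,189)))
for n in('tape_stand',):
  for c in P:
    manip.read_camera(c)
    for d in manip.regions_of(c,n): print(c,meas(d['region']),d['rect'])
E
```

```text
fit [431.41281995  -1.08036837  30.48961913] 1.3167043369873 [array([4.465e+02, 2.000e-01, 1.100e+01]), array([430.9,   1.4,  11. ])]
  fit [ 509.72843679 -352.23982675    3.72929407] 0.20750147816698927 [array([ 506.8, -350. ,    8. ]), array([ 509.1, -352.3,    8. ])]
  fit [ 409.51380412 -138.24440806    3.48346599] 0.1799951210184645 [array([ 407.7, -138.1,    6. ]), array([ 409.6, -138.2,    6. ])]
  fit [ 412.57683261 -280.03820616   11.        ] 2.5376832013535022e-06 [array([ 412.6, -280. ,   11. ])]
  fit [ 575.771698   -352.98604347   30.15131063] 0.5408964657234492 [array([ 571. , -349.1,   36.5]), array([ 574.3, -353.4,   36.5])]
tip (array([ 687.72232342, -118.71094933,   68.60628286]), np.float64(0.17604026666720074)) foot (array([ 684.20086053, -119.04437299,   22.73517773]), np.float64(0.16847769779676014))
ball (array([ 630.70195999, -101.64598568,   65.5929695 ]), np.float64(0.1695393434198138)) gripfoot (array([ 629.48164107, -101.32850059,   23.78471048]), np.float64(0.24455719737071036))
scene [227.72150525 259.91191252] [184.5, 224.7, 267.8, 292.9]
top [224.94616127 189.53130533] [178.9, 145.7, 271.5, 236.4]
```

```bash
python3 - <<'E'
from h import *
for z in(24,70,82):
  print(z,[proj(c,[x,y,z]).round(1) for x,y in((684,-119),(630,-101.5)) for c in P])
E
```

```text
24 [array([[228.1, 239.2]]), array([[233.5, 163.4]]), array([[228.2, 256.8]]), array([[224.9, 188.6]])]
70 [array([[225.6, 225.7]]), array([[230.2, 157.7]]), array([[225.6, 243.4]]), array([[221.2, 183.9]])]
82 [array([[224.9, 222.1]]), array([[229.3, 156.1]]), array([[224.9, 239.8]]), array([[220.2, 182.7]])]
```

```bash
python3 -m handwheel '[[0,-40,0,0,0,0,-0.2],[0,-40,0,0,0,5,-0.2],[0,-40,0,0,0,8,-0.2],[0,-40,0,0,0,8,-0.2],[0,-40,0,0,0,8,-0.2],[0,-40,0,0,0,8,-0.2],[0,-40,0,0,0,8,-0.2]]' 20
```

```text
time: 2.9
ee_pos: [5.1, 342.7, 244.8]
ee_rot: [0.486, 0.874, 0.0, -0.0]
wrist_force: [0.6, 1.1, 0.9]
gripper_width: 36.8
grasp_force: 0.0
```

```bash
cat > go.py <<'E'
import sys,numpy as np
from station import manip
from scipy.spatial.transform import Rotation as R
# args: x y z yaw_y(deg) -> turn first, then tool-frame shift at the final yaw
x,y,z,yaw=map(float,sys.argv[1:5]);s=manip.state()
p=s['ee_pos'];r=R.from_quat(s['ee_rot']).as_matrix();cur=np.degrees(np.arctan2(r[1,1],r[0,1]))
dz=(cur-yaw+180)%360-180
t=np.radians(yaw);Y=np.array([np.cos(t),np.sin(t),0]);Z=np.array([0,0,-1.]);X=np.cross(Y,Z)
d=np.array([x,y,z])-p
print('t',round(s['time'],2),'pos',p.round(1),'yaw',cur.round(1),'tilt',r[:,2].round(3),'w',round(s['gripper_width'],1),'F',np.round(s['wrist_force'],1),'g',round(s['grasp_force'],1),'j',np.round(s['joint_pos'],2))
print('rz',dz.round(2),'then shift',(d@np.c_[X,Y,Z]).round(1))
E
python3 go.py 400 250 244 -29
```

```text
t 2.9 pos [  5.1 342.7 244.8] yaw 31.9 tilt [ 0.     0.001 -1.   ] w 36.8 F [0.6 1.1 0.9] g 0.0 j [ 1.46 -0.62  1.82  0.    1.94  0.9 ]
rz 60.87 then shift [110.4 390.3   0.8]
```

```bash
python3 -m handwheel '[[0,0,0,0,0,8,-0.2],[0,0,0,0,0,8,-0.2],[0,0,0,0,0,8,-0.2],[0,0,0,0,0,8,-0.2],[0,0,0,0,0,8,-0.2],[0,0,0,0,0,8,-0.2],[0,0,0,0,0,8,-0.2],[0,0,0,0,0,5,-0.2],[10,36,0,0,0,0,-0.2],[10,36,0,0,0,0,-0.2],[10,36,0,0,0,0,-0.2],[10,36,0,0,0,0,-0.2],[10,36,0,0,0,0,-0.2],[10,36,0,0,0,0,-0.2],[10,36,0,0,0,0,-0.2],[10,36,0,0,0,0,-0.2],[10,36,0,0,0,0,-0.2],[10,36,0,0,0,0,-0.2],[10,30,0,0,0,0,-0.2]]'; python3 go.py 630 -101.5 150 -29
```

```text
time: 4.8
ee_pos: [402.2, 252.4, 244.6]
ee_rot: [0.861, 0.509, 0.0, 0.0]
wrist_force: [0.0, 0.7, 1.5]
gripper_width: 35.4
grasp_force: 0.0
t 4.8 pos [402.2 252.4 244.6] yaw -28.8 tilt [ 0.  0. -1.] w 35.4 F [0.  0.7 1.5] g 0.0 j [ 0.49 -0.25  1.55 -0.    1.84  0.99]
rz 0.23 then shift [-199.1  370.8   94.6]
```

```bash
python3 -m handwheel '[[-16.6,30.9,5,0,0,0,-0.2],[-16.6,30.9,5,0,0,0,-0.2],[-16.6,30.9,5,0,0,0,-0.2],[-16.6,30.9,5,0,0,0,-0.2],[-16.6,30.9,5,0,0,0,-0.2],[-16.6,30.9,5,0,0,0,-0.2],[-16.6,30.9,5,0,0,0,-0.2],[-16.6,30.9,5,0,0,0,-0.2],[-16.6,30.9,5,0,0,0,-0.2],[-16.6,30.9,5,0,0,0,-0.2],[-16.6,30.9,5,0,0,0,-0.2],[-16.6,30.9,5,0,0,0,-0.2],[0,0,0,0,0,0,-0.2],[0,0,0,0,0,0,-0.2]]'; python3 go.py 630 -101.5 73 -29
cat > snap.py <<'E'
import sys
from h import *
# name, then crops cam,x,y,w,h ; zoomed to 400x300 each, 2 per row
out=[]
for a in sys.argv[2:]:
    c,x,y,w,h=a.split(',');x,y,w,h=map(int,(x,y,w,h))
    im=manip.read_camera(c);out.append(cv2.resize(im[y:y+h,x:x+w],(400,int(400*h/w)),interpolation=cv2.INTER_CUBIC))
cv2.imwrite(f'pics/{sys.argv[1]}.png',np.hstack(out)[:,:,::-1])
for c in P:
    manip.read_camera(c)
E
python3 snap.py g1 scene,170,130,140,160 top,160,110,140,160
```

```text
time: 6.2
ee_pos: [629.8, -99.9, 183.9]
ee_rot: [0.861, 0.509, -0.0, -0.001]
wrist_force: [-0.3, 0.3, -0.5]
gripper_width: 35.0
grasp_force: 0.0
t 6.2 pos [629.8 -99.9 183.9] yaw -28.8 tilt [-0.001  0.001 -1.   ] w 35.0 F [-0.3  0.3 -0.5] g 0.0 j [-0.21  0.19  1.23  0.    1.72  0.29]
rz 0.22 then shift [ -1.3   0.9 110.9]
```

View pics/g1.png

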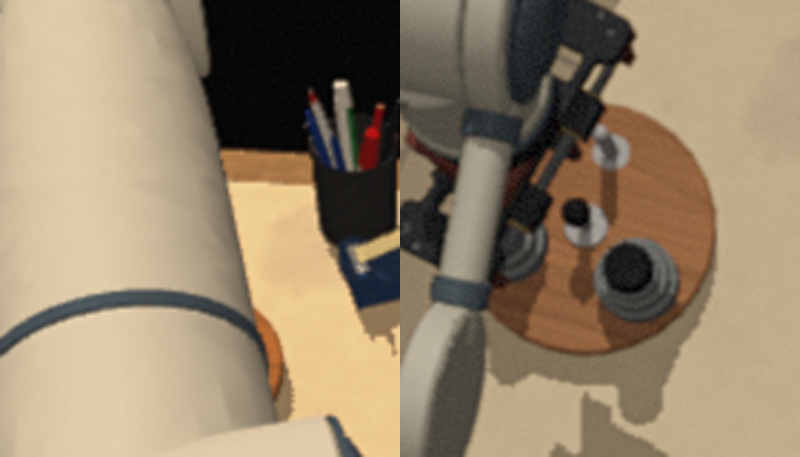

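```bash
python3 - <<'E'
from h import *
import numpy as np
y=np.array([np.cos(np.radians(-28.8)),np.sin(np.radians(-28.8)),0])
for s in(-1,0,1):
  for z in (162,190): print(s,z,((proj('top',np.array([629.8,-99.9,z])+s*17.5*y)[0]-[160,110])*2.857+[400,0]).round(0))
E
```

```text
-1 162 [535. 205.]
-1 190 [527. 195.]
0 162 [549. 181.]
0 190 [540. 171.]
1 162 [562. 158.]
1 190 [554. 147.]
```

```bash
python3 -m handwheel '[[-0.6,0,20,0,0,0,-0.2],[-0.6,0,20,0,0,0,-0.2],[0,0,20,0,0,0,-0.2],[0,0,0,0,0,0,-0.2]]' ; python3 snap.py g2 top,160,110,140,160
```

```text
time: 6.8
ee_pos: [627.7, -99.3, 121.7]
ee_rot: [0.86, 0.51, -0.002, -0.002]
wrist_force: [-0.8, 0.1, -0.6]
gripper_width: 35.3
grasp_force: 0.0
```

View pics/g2.png

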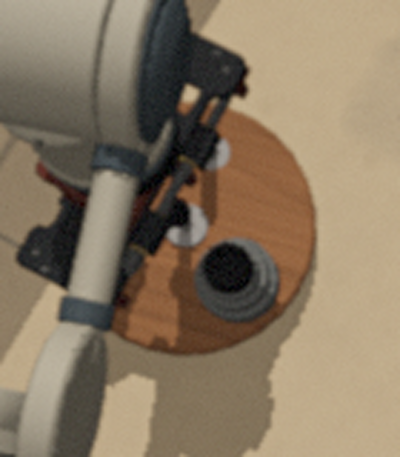

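```bash
python3 -m handwheel '[[-0.8,3,10,0,0,0,-0.2],[0,0,13,0,0,0,-0.2],[0,0,13,0,0,0,-0.2],[0,0,13,0,0,0,-0.2],[0,0,0,0,0,0,-0.2],[0,0,0,0,0,0,-1],[0,0,0,0,0,0,-1],[0,0,0,0,0,0,-1],[0,0,0,0,0,0,-1]]' 25; python3 go.py 630 -101.5 73 -29
```

```text
time: 7.85
ee_pos: [628.4, -101.0, 75.0]
ee_rot: [0.86, 0.51, -0.003, -0.004]
wrist_force: [-13.3, 6.6, 2.0]
gripper_width: 20.7
grasp_force: 25.0
t 7.85 pos [ 628.4 -101.    75. ] yaw -28.7 tilt [-0.009  0.003 -1.   ] w 20.7 F [-13.3   6.6   2. ] g 25.0 j [-0.21  0.23  1.38  0.    1.54  0.29]
rz 0.34 then shift [0.3 1.6 2. ]
```

```bash
python3 -m handwheel '[[0,-1.5,0,0,0,0,-1],[0,0,0,0,0,-3,-1],[0,0,0,0,0,-5,-1],[0,0,0,0,0,-5,-1],[0,0,0,0,0,-5,-1],[0,0,0,0,0,-5,-1],[0,0,0,0,0,0,-1]]'; python3 go.py 630 -101.5 73 -29
```

```text
time: 8.55
ee_pos: [628.2, -100.9, 75.0]
ee_rot: [0.74, 0.672, -0.001, -0.003]
wrist_force: [-9.4, 3.9, 0.2]
gripper_width: 20.3
grasp_force: 25.0
t 8.55 pos [ 628.2 -100.9   75. ] yaw -5.5 tilt [-0.006  0.002 -1.   ] w 20.3 F [-9.4  3.9  0.2] g 25.0 j [-0.21  0.22  1.38  0.    1.54 -0.12]
rz 23.47 then shift [0.4 1.8 2. ]
```

```bash
python3 -m handwheel '[[0,-1.5,0,0,0,-6,-1],[0,0,0,0,0,-7,-1],[0,0,0,0,0,-7,-1],[0,0,0,0,0,-7,-1],[0,0,0,0,0,-7,-1],[0,0,0,0,0,-7,-1],[0,0,0,0,0,-7,-1],[0,0,0,0,0,-7,-1],[0,0,0,0,0,-7,-1],[0,0,0,0,0,-7,-1],[0,0,0,0,0,-7,-1],[0,0,0,0,0,-7,-1],[0,0,0,0,0,-7,-1],[0,0,0,0,0,-7,-1],[0,0,0,0,0,-7,-1],[0,0,0,0,0,-7,-1],[0,0,0,0,0,-7,-1],[0,0,0,0,0,-7,-1],[0,0,0,0,0,-5,-1],[0,0,0,0,0,0,-1]]'; python3 go.py 630 -101.5 73 -29; python3 snap.py g3 top,160,110,140,160
```

```text
time: 10.55
ee_pos: [627.8, -101.5, 75.0]
ee_rot: [-0.295, 0.955, 0.001, -0.001]
wrist_force: [-5.6, 1.9, -3.1]
gripper_width: 20.6
grasp_force: 25.0
t 10.55 pos [ 627.8 -101.5   75. ] yaw 124.3 tilt [-0.003  0.001 -1.   ] w 20.6 F [-5.6  1.9 -3.1] g 25.0 j [-0.21  0.22  1.39  0.    1.54 -2.38]
rz 153.35 then shift [1.1 2.  2. ]
```

View pics/g3.png

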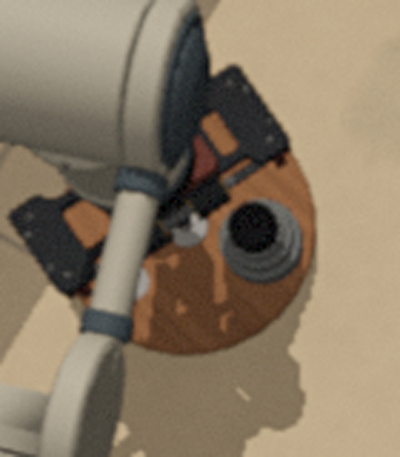

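```bash
python3 -m handwheel '[[0,0,0,0,0,0,-0.2],[0,0,0,0,0,0,-0.2],[0,0,0,0,0,0,-0.2],[0,0,-15,0,0,0,-0.2],[0,0,-20,0,0,0,-0.2],[0,0,-20,0,0,0,-0.2],[0,0,0,0,0,0,-0.2]]' && python3 -m handwheel '[[0,0,0,0,0,8,-0.2],[0,0,0,0,0,8,-0.2],[0,0,0,0,0,8,-0.2],[0,0,0,0,0,8,-0.2],[0,0,0,0,0,8,-0.2],[0,0,0,0,0,8,-0.2],[0,0,0,0,0,8,-0.2],[0,0,0,0,0,8,-0.2],[0,0,0,0,0,8,-0.2],[0,0,0,0,0,8,-0.2],[0,0,0,0,0,8,-0.2],[0,0,0,0,0,8,-0.2],[0,0,0,0,0,8,-0.2],[0,0,0,0,0,8,-0.2],[0,0,0,0,0,8,-0.2],[0,0,0,0,0,8,-0.2],[0,0,0,0,0,8,-0.2],[0,0,0,0,0,8,-0.2],[0,0,0,0,0,8,-0.2],[0,0,0,0,0,8,-0.2]]'; python3 go.py 628 -101.5 74 -36
```

```text
time: 11.4
ee_pos: [630.8, -102.4, 136.1]
ee_rot: [-0.295, 0.956, -0.002, 0.004]
wrist_force: [0.4, -0.7, 1.6]
gripper_width: 35.4
grasp_force: 0.0
time: 13.4
ee_pos: [628.8, -101.9, 130.2]
ee_rot: [0.891, 0.454, -0.0, -0.0]
wrist_force: [-0.1, 0.3, 0.0]
gripper_width: 34.7
grasp_force: 0.0
t 13.4 pos [ 628.8 -101.9  130.2] yaw -36.1 tilt [-0.  0. -1.] w 34.7 F [-0.1  0.3  0. ] g 0.0 j [-0.21  0.2   1.32 -0.    1.63  0.42]
rz -0.05 then shift [-0.1 -0.9 56.2]
```

```bash
python3 -m handwheel '[[0,0,14,0,0,0,-0.2],[0,0,14,0,0,0,-0.2],[0,0,14,0,0,0,-0.2],[0,0,14,0,0,0,-0.2],[0,0,0,0,0,0,-0.2],[0,0,0,0,0,0,-1],[0,0,0,0,0,0,-1],[0,0,0,0,0,0,-1],[0,0,0,0,0,-5,-1],[0,0,0,0,0,-6,-1],[0,0,0,0,0,-6,-1],[0,0,0,0,0,-6,-1],[0,0,0,0,0,-6,-1],[0,0,0,0,0,-6,-1],[0,0,0,0,0,0,-1],[0,0,0,0,0,0,-1]]' 25; python3 go.py 628 -101.5 74 -36; python3 -m handwheel '[[0,0,0,0,0,0,-0.2],[0,0,0,0,0,0,-0.2],[0,0,0,0,0,0,-0.2],[0,0,-15,0,0,0,0],[0,0,-25,0,0,0,0],[0,0,-25,0,0,0,0.5],[0,0,-25,0,0,0,1],[0,0,-25,0,0,0,1],[0,30,-25,0,0,0,1],[0,0,0,0,0,0,1]]'; python3 go.py 432 0 120 80
```

```text
time: 15.0
ee_pos: [628.1, -101.2, 75.1]
ee_rot: [0.711, 0.703, -0.0, -0.001]
wrist_force: [-4.0, 2.0, 0.2]
gripper_width: 20.5
grasp_force: 25.0
t 15.0 pos [ 628.1 -101.2   75.1] yaw -0.7 tilt [-0.002  0.001 -1.   ] w 20.5 F [-4.   2.   0.2] g 25.0 j [-0.21  0.22  1.39  0.    1.53 -0.2 ]
rz 35.34 then shift [-0.3  0.1  1.1]
time: 16.0
ee_pos: [661.7, -102.5, 219.5]
ee_rot: [0.711, 0.703, 0.002, 0.003]
wrist_force: [-0.6, -0.3, -0.2]
gripper_width: 80.4
grasp_force: 0.0
t 16.0 pos [ 661.7 -102.5  219.5] yaw -0.7 tilt [ 0.008 -0.001 -1.   ] w 80.4 F [-0.6 -0.3 -0.2] g 0.0 j [-0.2   0.27  1.07  0.    1.79 -0.19]
rz -80.69 then shift [244.   61.1  99.5]
```

```bash
python3 -m handwheel '[[0,0,0,0,0,-8.1,1],[0,0,0,0,0,-8.1,1],[0,0,0,0,0,-8.1,1],[0,0,0,0,0,-8.1,1],[0,0,0,0,0,-8.1,1],[0,0,0,0,0,-8.1,1],[0,0,0,0,0,-8.1,1],[0,0,0,0,0,-8.1,1],[0,0,0,0,0,-8.1,1],[0,0,0,0,0,-8.1,1],[20,-35,0,0,0,0,1],[20,-35,0,0,0,0,1],[20,-35,0,0,0,0,1],[20,-35,0,0,0,0,1],[20,-35,0,0,0,0,1],[20,-35,0,0,0,0,1],[20,-35,0,0,0,0,1],[20,-35,0,0,0,0,1],[20,-35,0,0,0,0,1],[20,-35,0,0,0,0,1]]'; python3 snap.py c1 scene,0,140,400,260 top,100,110,340,221
cat > m.py <<'E'
from h import *
g={'large_roll':(432,0),'medium_roll':(509,-352),'small_roll':(409,-138),'knob':(412,-280)}
for c in P: manip.read_camera(c)
for n,(x,y) in g.items():
    R,H=DIM[n];m={}
    for c in('scene','top'):
        gp=proj(c,[x,y,H/2])[0]
        for d in manip.regions_of(c,n)+manip.regions_of(c,n):
            q=meas(d['region'])
            if np.hypot(*(q-gp))<8: m[c]=q;break
    print(n,{c:v.round(1) for c,v in m.items()})
    if m: f=fit(m,R,H);print('  ',f[0].round(1),round(f[1],2),[fit({c:m[c]},R,H)[0].round(1) for c in m])
E
python3 m.py
```

```text
time: 18.0
ee_pos: [401.0, -414.3, 215.0]
ee_rot: [0.085, 0.996, -0.0, 0.0]
wrist_force: [0.7, -0.1, -0.8]
gripper_width: 87.9
grasp_force: 0.0
large_roll {'top': array([174.8, 284.7])}
   [431.2   2.   11. ] 0.0 [array([431.2,   2. ,  11. ])]
medium_roll {'top': array([345.2, 245.5])}
   [ 509.4 -352.2    8. ] 0.0 [array([ 509.4, -352.2,    8. ])]
small_roll {'top': array([242.7, 294.5])}
   [ 409.7 -137.9    6. ] 0.0 [array([ 409.7, -137.9,    6. ])]
knob {'top': array([312.2, 290.4])}
   [ 416.3 -282.3   11. ] 0.0 [array([ 416.3, -282.3,   11. ])]
```

View pics/c1.png

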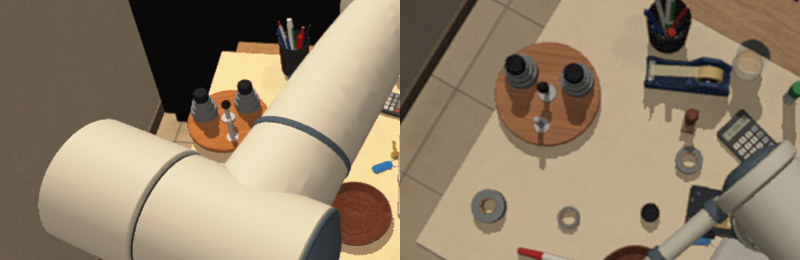

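Picture: the disc is turned and the empty post is now on the near side (top crop (540,125), about pixel (219,216)). Next I'll locate the post precisely.

```bash
python3 snap.py c2 scene,195,215,60,75 top,195,175,60,75
```

```text
(no output)
```

View pics/c2.png

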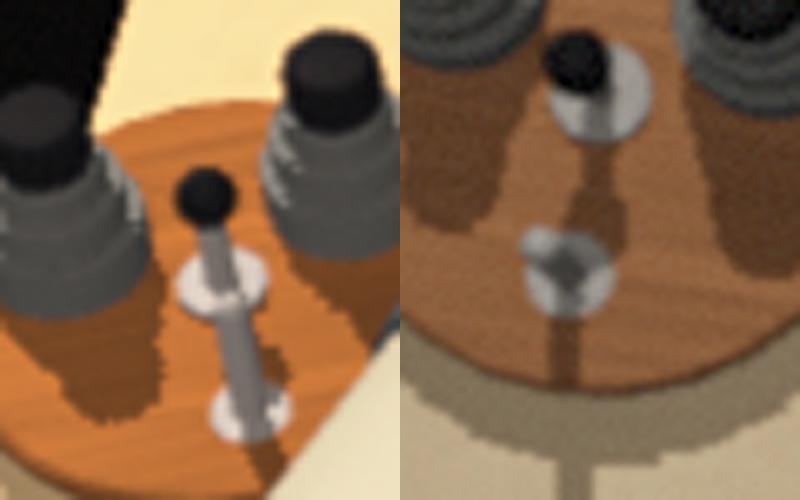

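```bash
python3 - <<'E'
from h import *
o=-0.4
for n,a,b,z in(('foot',(232.6,276.5),(220.5,216.1),24),('tip',(229.5,260),(216,211.7),79),('ball',(225.9,244.7),(221.5,184.3),70),('plate',(228.3,257.5),(225.15,188.8),24)):
    a=np.array(a)+o;b=np.array(b)+o
    print(n,tri(a,b)[0].round(1),'scene',plane('scene',a,z).round(1),'top',plane('top',b,z).round(1))
E
python3 go.py 430 1 150 81
```

```text
foot [573.2 -91.7  21. ] scene [570.7 -91.3] top [572.8 -92.2]
tip [573.2 -92.2  77.5] scene [572.  -91.8] top [572.9 -92.6]
ball [ 630.8 -100.8   66.5] scene [ 627.4 -100.4] top [ 630.1 -101.3]
plate [ 630.9 -100.9   22.3] scene [ 629.4 -100.5] top [ 630.5 -101.2]
t 19.3 pos [ 402.7 -413.6  214.6] yaw 80.3 tilt [ 0.  0. -1.] w 87.6 F [-1.1  0.8  0.3] g 0.0 j [-0.86  0.03  1.35  0.    1.76 -2.26]
rz -0.71 then shift [ 37.8 413.7  64.6]
```

```bash
python3 -m handwheel '[[3.1,34,0,0,0,-0.5,1],[3.1,34.5,0,0,0,0,1],[3.1,34.5,0,0,0,0,1],[3.1,34.5,0,0,0,0,1],[3.1,34.5,5,0,0,0,1],[3.1,34.5,5,0,0,0,1],[3.1,34.5,5,0,0,0,1],[3.1,34.5,10,0,0,0,1],[3.1,34.5,10,0,0,0,1],[3.1,34.5,10,0,0,0,1],[3.1,34.5,10,0,0,0,1],[3.1,34.5,10,0,0,0,1],[0,0,30,0,0,0,1],[0,0,30,0,0,0,1],[0,0,20,0,0,0,1],[0,0,0,0,0,0,1],[0,0,0,0,0,0,1]]' 25; python3 go.py 429.5 2 25 81
```

```text
time: 21.0
ee_pos: [432.5, 0.5, 70.1]
ee_rot: [0.08, 0.997, -0.0, -0.0]
wrist_force: [0.5, -0.6, 0.8]
gripper_width: 88.0
grasp_force: 0.0
t 21.0 pos [432.5   0.5  70.1] yaw 80.8 tilt [-0. -0. -1.] w 88.0 F [ 0.5 -0.6  0.8] g 0.0 j [-0.08 -0.34  1.94 -0.    1.55 -1.49]
rz -0.21 then shift [ 3.2  1.  45.1]
```

```bash
python3 -m handwheel '[[3,1,15,0,0,0,1],[0,0,15,0,0,0,1],[0,0,14,0,0,0,1],[0,0,0,0,0,0,1],[0,0,0,0,0,0,-1],[0,0,0,0,0,0,-1],[0,0,0,0,0,0,-1],[0,0,0,0,0,0,-1],[0,0,0,0,0,0,-1]]' 20; python3 go.py 429.5 2 25 81
```

```text
time: 21.9
ee_pos: [429.9, 2.0, 26.0]
ee_rot: [0.08, 0.997, -0.0, 0.0]
wrist_force: [-0.1, 0.3, 1.8]
gripper_width: 60.4
grasp_force: 20.0
t 21.9 pos [429.9   2.   26. ] yaw 80.8 tilt [ 0.001 -0.    -1.   ] w 60.4 F [-0.1  0.3  1.8] g 20.0 j [-0.07 -0.32  2.   -0.    1.46 -1.48]
rz -0.21 then shift [ 0.4 -0.   1. ]
```

```bash
python3 -m handwheel '[[0,0,-10,0,0,0,-1],[0,0,-20,0,0,0,-1],[0,0,-30,0,0,0,-1],[0,0,-30,0,0,0,-1],[0,0,-14,0,0,0,-1],[0,0,0,0,0,0,-1]]'; python3 go.py 571 -92 130 81
```

```text
time: 22.5
ee_pos: [430.8, 2.0, 132.2]
ee_rot: [0.08, 0.997, 0.0, 0.002]
wrist_force: [-0.0, 0.0, -1.5]
gripper_width: 59.8
grasp_force: 20.0
t 22.5 pos [430.8   2.  132.2] yaw 80.8 tilt [ 0.005 -0.    -1.   ] w 59.8 F [-0.   0.  -1.5] g 20.0 j [-0.07 -0.38  1.85  0.    1.66 -1.48]
rz -0.21 then shift [-153.2  -70.9    2.2]
```

```bash
python3 -m handwheel '[[-15.3,-7.1,0,0,0,0,-1],[-15.3,-7.1,0,0,0,0,-1],[-15.3,-7.1,0,0,0,0,-1],[-15.3,-7.1,0,0,0,0,-1],[-15.3,-7.1,0,0,0,0,-1],[-15.3,-7.1,0,0,0,0,-1],[-15.3,-7.1,0,0,0,0,-1],[-15.3,-7.1,0,0,0,0,-1],[-15.3,-7.1,0,0,0,0,-1],[-15.3,-7.1,0,0,0,0,-1],[0,0,0,0,0,0,-1],[0,0,0,0,0,0,-1],[0,0,0,0,0,0,-1]]'; python3 go.py 571 -92 110 81; python3 snap.py p1 scene,160,180,160,190 top,160,140,140,166
```

```text
time: 23.8
ee_pos: [568.5, -92.0, 128.7]
ee_rot: [0.08, 0.997, 0.0, -0.001]
wrist_force: [0.2, -0.1, -1.7]
gripper_width: 60.2
grasp_force: 20.0
t 23.8 pos [568.5 -92.  128.7] yaw 80.8 tilt [-0.002  0.001 -1.   ] w 60.2 F [ 0.2 -0.1 -1.7] g 20.0 j [-0.22  0.04  1.49  0.    1.61 -1.63]
rz -0.19 then shift [-2.5  0.4 18.7]Traceback (most recent call last):
  File "snap.py", line 8, in <module>
    cv2.imwrite(f'pics/{sys.argv[1]}.png',np.hstack(out)[:,:,::-1])
                                          ~~~~~~~~~^^^^^
    return _nx.concatenate(arrs, 1, dtype=dtype, casting=casting)
           ~~~~~~~~~~~~~~~^^^^^^^^^^^^^^^^^^^^^^^^^^^^^^^^^^^^^^^
ValueError: all the input array dimensions except for the concatenation axis must match exactly, but along dimension 0, the array at index 0 has size 475 and the array at index 1 has size 474
```

```bash
python3 -m handwheel '[[-2.5,0,5,0,0,0,-1],[0,0,5,0,0,0,-1],[0,0,5,0,0,0,-1],[0,0,5,0,0,0,-1],[0,0,5,0,0,0,-1],[0,0,5,0,0,0,-1],[0,0,0,0,0,0,-1],[0,0,0,0,0,0,-1]]'; python3 go.py 571 -92 50 81; python3 snap.py p1 top,160,140,140,166
```

```text
time: 24.7
ee_pos: [571.7, -92.9, 99.5]
ee_rot: [0.08, 0.997, 0.0, -0.0]
wrist_force: [0.8, 0.7, -0.3]
gripper_width: 59.9
grasp_force: 20.0
t 24.7 pos [571.7 -92.9  99.5] yaw 80.8 tilt [-0.  0. -1.] w 59.9 F [ 0.8  0.7 -0.3] g 20.0 j [-0.22  0.06  1.52  0.    1.56 -1.63]
rz -0.21 then shift [ 0.8  0.8 49.5]
```

View pics/p1.png

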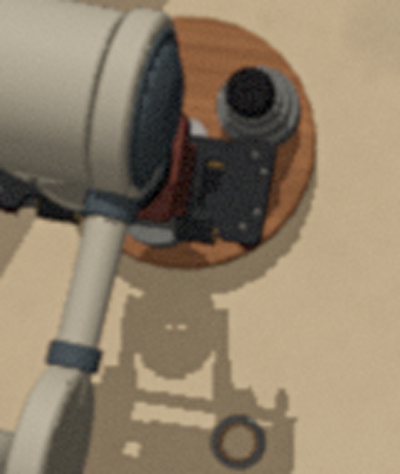

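```bash
python3 -m handwheel '[[0,0,8,0,0,0,-1],[0,0,8,0,0,0,-1],[0,0,8,0,0,0,-1],[0,0,8,0,0,0,-1],[0,0,8,0,0,0,-1],[0,0,6,0,0,0,-1],[0,0,2,0,0,0,-1],[0,0,0,0,0,0,-1],[0,0,0,0,0,0,-1]]'; python3 go.py 571 -92 50 81
```

```text
time: 25.75
ee_pos: [572.0, -93.0, 52.0]
ee_rot: [0.08, 0.997, -0.0, 0.0]
wrist_force: [-0.3, -0.3, -0.6]
gripper_width: 60.2
grasp_force: 20.0
t 25.75 pos [572. -93.  52.] yaw 80.8 tilt [ 0.001 -0.    -1.   ] w 60.2 F [-0.3 -0.3 -0.6] g 20.0 j [-0.22  0.08  1.58 -0.    1.48 -1.63]
rz -0.21 then shift [1.1 0.8 2. ]
```

```bash
python3 -m handwheel '[[0,0,1.5,0,0,0,-1],[0,0,0,0,0,0,-1],[0,0,0,0,0,0,0.7],[0,0,0,0,0,0,0.7],[0,0,0,0,0,0,0.7],[0,0,0,0,0,0,0.7],[0,0,-15,0,0,0,0.7],[0,0,-25,0,0,0,0.7],[0,0,-30,0,0,0,0.8],[0,0,-30,0,0,0,1],[0,0,-10,0,0,0,1],[0,0,0,0,0,0,1]]'; python3 go.py 507.5 -351.5 120 81
```

```text
time: 26.95
ee_pos: [572.8, -93.1, 162.9]
ee_rot: [0.08, 0.997, -0.0, 0.002]
wrist_force: [0.3, -0.4, 0.7]
gripper_width: 87.6
grasp_force: 0.0
t 26.95 pos [572.8 -93.1 162.9] yaw 80.8 tilt [ 0.005 -0.001 -1.   ] w 87.6 F [ 0.3 -0.4  0.7] g 0.0 j [-0.22  0.03  1.44 -0.    1.67 -1.63]
rz -0.21 then shift [  24.1 -265.4   42.9]
```

```bash
python3 -m handwheel '[[2.4,-26.5,0,0,0,0,1],[2.4,-26.5,0,0,0,0,1],[2.4,-26.5,0,0,0,0,1],[2.4,-26.5,0,0,0,0,1],[2.4,-26.5,0,0,0,0,1],[2.4,-26.5,0,0,0,0,1],[2.4,-26.5,0,0,0,0,1],[2.4,-26.5,0,0,0,0,1],[2.4,-26.5,0,0,0,0,1],[2.4,-26.5,0,0,0,0,1],[0,0,20,0,0,0,1],[0,0,20,0,0,0,1],[0,0,20,0,0,0,1],[0,0,20,0,0,0,1],[0,0,0,0,0,0,1],[0,0,0,0,0,0,1]]'; python3 go.py 507.5 -351.5 25 81;  python3 snap.py q1 top,180,150,100,120 top,300,170,100,120
```

```text
time: 28.55
ee_pos: [505.0, -350.1, 78.7]
ee_rot: [0.08, 0.997, 0.001, -0.001]
wrist_force: [-0.1, 0.1, 0.1]
gripper_width: 87.8
grasp_force: 0.0
t 28.55 pos [ 505.  -350.1   78.7] yaw 80.8 tilt [-0.002  0.002 -1.   ] w 87.8 F [-0.1  0.1  0.1] g 0.0 j [-0.66  0.16  1.45 -0.    1.53 -2.07]
rz -0.21 then shift [-2.7 -0.9 53.7]
```

View pics/q1.png

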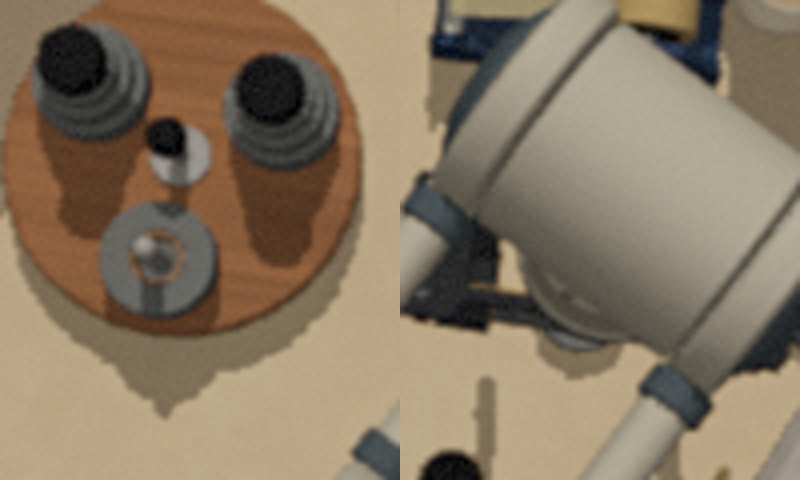

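The large roll is seated on the post (crop about (158,258)), roughly centred. Now the medium roll.

```bash
python3 -m handwheel '[[-2.5,-1,15,0,0,0,1],[0,0,15,0,0,0,1],[0,0,15,0,0,0,1],[0,0,7.5,0,0,0,1],[0,0,0,0,0,0,1],[0,0,0,0,0,0,-1],[0,0,0,0,0,0,-1],[0,0,0,0,0,0,-1],[0,0,0,0,0,0,-1],[0,0,0,0,0,0,-1]]' 20; python3 go.py 507.5 -351.5 25 81
```

```text
time: 29.75
ee_pos: [508.1, -352.2, 28.1]
ee_rot: [0.08, 0.997, -0.0, 0.0]
wrist_force: [-0.1, 0.2, 0.4]
gripper_width: 51.0
grasp_force: 0.0
t 29.75 pos [ 508.1 -352.2   28.1] yaw 80.8 tilt [ 0.001 -0.    -1.   ] w 51.0 F [-0.1  0.2  0.4] g 0.0 j [-0.66  0.2   1.49 -0.    1.44 -2.07]
rz -0.21 then shift [0.7 0.6 3.1]
```

```bash
python3 -m handwheel '[[0,0,2,0,0,0,-1],[0,0,0,0,0,0,-1],[0,0,0,0,0,0,-1]]';python3 go.py 507.5 -351.5 150 81; python3 -m handwheel '[[0,0,-10,0,0,0,-1],[0,0,-20,0,0,0,-1],[0,0,-30,0,0,0,-1],[0,0,-40,0,0,0,-1],[0,0,-20,0,0,0,-1],[0,0,0,0,0,0,-1],[0,0,0,0,0,0,-1]]'; python3 go.py 571.5 -92.5 140 81
```

```text
time: 30.05
ee_pos: [508.2, -352.3, 27.9]
ee_rot: [0.08, 0.997, -0.0, 0.001]
wrist_force: [-3.6, 2.3, 10.5]
gripper_width: 49.3
grasp_force: 20.0
t 30.05 pos [ 508.2 -352.3   27.9] yaw 80.8 tilt [ 0.001 -0.001 -1.   ] w 49.3 F [-3.6  2.3 10.5] g 20.0 j [-0.66  0.2   1.49 -0.    1.44 -2.07]
rz -0.22 then shift [   0.8    0.6 -122.1]
time: 30.75
ee_pos: [507.9, -352.0, 145.1]
ee_rot: [0.08, 0.997, 0.0, -0.0]
wrist_force: [0.3, 0.3, -1.0]
gripper_width: 49.1
grasp_force: 20.0
t 30.75 pos [ 507.9 -352.   145.1] yaw 80.8 tilt [-0.  0. -1.] w 49.1 F [ 0.3  0.3 -1. ] g 20.0 j [-0.66  0.14  1.35  0.    1.65 -2.07]
rz -0.21 then shift [-22.2 266.2   5.1]
```

```bash
python3 -m handwheel '[[-2.2,26.6,0,0,0,0,-1],[-2.2,26.6,0,0,0,0,-1],[-2.2,26.6,0,0,0,0,-1],[-2.2,26.6,0,0,0,0,-1],[-2.2,26.6,0,0,0,0,-1],[-2.2,26.6,0,0,0,0,-1],[-2.2,26.6,0,0,0,0,-1],[-2.2,26.6,0,0,0,0,-1],[-2.2,26.6,0,0,0,0,-1],[-2.2,26.6,0,0,0,0,-1],[0,0,0,0,0,0,-1],[0,0,0,0,0,0,-1],[0,0,0,0,0,0,-1]]'; python3 go.py 571.5 -92.5 120 81
```

```text
time: 32.05
ee_pos: [571.6, -93.7, 144.2]
ee_rot: [0.081, 0.997, -0.0, -0.001]
wrist_force: [0.6, 0.6, -0.9]
gripper_width: 49.5
grasp_force: 20.0
t 32.05 pos [571.6 -93.7 144.2] yaw 80.8 tilt [-0.002 -0.    -1.   ] w 49.5 F [ 0.6  0.6 -0.9] g 20.0 j [-0.22  0.04  1.46 -0.    1.64 -1.63]
rz -0.25 then shift [ 0.3  1.2 24.2]
```

```bash
python3 -m handwheel '[[0,1,10,0,0,0,-1],[0,0,10,0,0,0,-1],[0,0,8,0,0,0,-1],[0,0,6,0,0,0,-1],[0,0,6,0,0,0,-1],[0,0,4,0,0,0,-1],[0,0,0,0,0,0,-1]]'; python3 go.py 571.5 -92.5 74 81;
```

```text
time: 32.75
ee_pos: [572.1, -91.9, 100.9]
ee_rot: [0.08, 0.997, 0.0, -0.001]
wrist_force: [0.2, 0.7, -0.6]
gripper_width: 49.0
grasp_force: 20.0
t 32.75 pos [572.1 -91.9 100.9] yaw 80.8 tilt [-0.001  0.    -1.   ] w 49.0 F [ 0.2  0.7 -0.6] g 20.0 j [-0.22  0.06  1.52 -0.    1.56 -1.63]
rz -0.21 then shift [ 0.5 -0.7 26.9]
```

```bash
python3 -m handwheel '[[0,-0.5,7,0,0,0,-1],[0,0,7,0,0,0,-1],[0,0,7,0,0,0,-1],[0,0,3,0,0,0,-1],[0,0,1.5,0,0,0,-1],[0,0,0,0,0,0,-1],[0,0,0,0,0,0,-1]]'; python3 go.py 571.5 -92.5 74 81;
```

```text
time: 33.45
ee_pos: [572.5, -92.5, 76.4]
ee_rot: [0.08, 0.997, -0.0, 0.0]
wrist_force: [0.3, 0.0, -0.7]
gripper_width: 49.2
grasp_force: 20.0
t 33.45 pos [572.5 -92.5  76.4] yaw 80.8 tilt [ 0. -0. -1.] w 49.2 F [ 0.3  0.  -0.7] g 20.0 j [-0.22  0.07  1.55  0.    1.52 -1.63]
rz -0.21 then shift [ 1.  -0.1  2.4]
```

```bash
python3 -m handwheel '[[0,0,2,0,0,0,-1],[0,0,0,0,0,0,-1],[0,0,0,0,0,0,0.6],[0,0,0,0,0,0,0.6],[0,0,0,0,0,0,0.6],[0,0,0,0,0,0,0.6],[0,0,-10,0,0,0,0.6],[0,0,-20,0,0,0,0.6],[0,0,-30,0,0,0,0.6],[0,0,-20,0,0,0,0.6],[0,0,0,0,0,0,0.6]]'; python3 go.py 408 -138 80 81
```

```text
time: 34.55
ee_pos: [574.0, -92.9, 159.0]
ee_rot: [0.08, 0.997, -0.001, 0.004]
wrist_force: [-0.3, 0.5, 1.0]
gripper_width: 70.0
grasp_force: 0.0
t 34.55 pos [574.  -92.9 159. ] yaw 80.8 tilt [ 0.007 -0.002 -1.   ] w 70.0 F [-0.3  0.5  1. ] g 0.0 j [-0.22  0.03  1.44  0.    1.66 -1.63]
rz -0.21 then shift [156.9 -70.5  79. ]
```

```bash
python3 -m handwheel '[[26,-11.7,0,0,0,0,0.6],[26,-11.7,0,0,0,0,0.6],[26,-11.7,0,0,0,0,0.6],[26,-11.7,0,0,0,0,0.6],[26,-11.7,10,0,0,0,0.6],[26,-11.7,10,0,0,0,0.6],[0,0,20,0,0,0,0.6],[0,0,20,0,0,0,0.6],[0,0,20,0,0,0,0.6],[0,0,0,0,0,0,0.6],[0,0,0,0,0,0,0.6]]'; python3 go.py 408 -138 25 81;  python3 snap.py q2 top,180,150,100,120 top,200,240,100,120
```

```text
time: 35.65
ee_pos: [406.7, -136.6, 73.7]
ee_rot: [0.08, 0.997, 0.0, -0.001]
wrist_force: [-0.3, 0.6, 0.9]
gripper_width: 70.2
grasp_force: 0.0
t 35.65 pos [ 406.7 -136.6   73.7] yaw 80.8 tilt [-0.001  0.001 -1.   ] w 70.2 F [-0.3  0.6  0.9] g 0.0 j [-0.4  -0.35  1.94 -0.    1.56 -1.81]
rz -0.2 then shift [-1.5 -1.1 48.7]
```

View pics/q2.png

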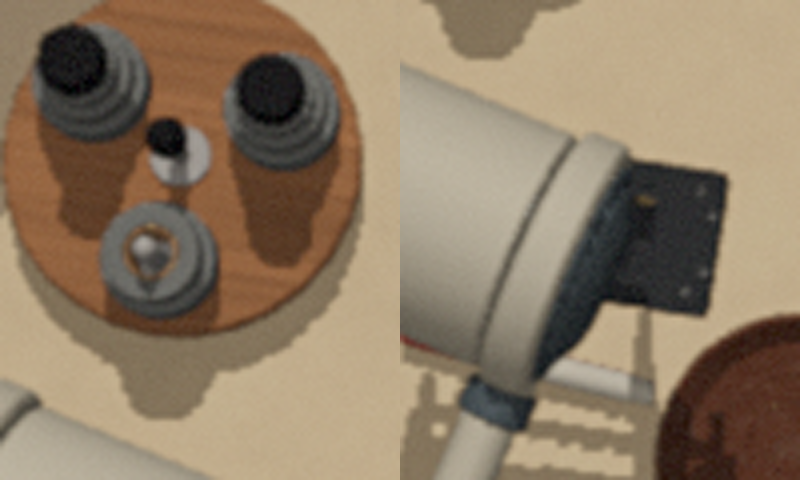

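The medium roll is seated on the large one. Now the small roll.

```bash
python3 -m handwheel '[[-1.5,-1,15,0,0,0,0.6],[0,0,15,0,0,0,0.6],[0,0,12,0,0,0,0.6],[0,0,7,0,0,0,0.6],[0,0,0,0,0,0,0.6],[0,0,0,0,0,0,-1],[0,0,0,0,0,0,-1],[0,0,0,0,0,0,-1],[0,0,0,0,0,0,-1],[0,0,0,0,0,0,-1]]' 15; python3 go.py 408 -138 25 81
```

```text
time: 36.85
ee_pos: [408.7, -138.2, 25.6]
ee_rot: [0.08, 0.997, -0.0, 0.0]
wrist_force: [0.6, -0.0, 0.5]
gripper_width: 39.0
grasp_force: 15.0
t 36.85 pos [ 408.7 -138.2   25.6] yaw 80.8 tilt [ 0.001 -0.    -1.   ] w 39.0 F [ 0.6 -0.   0.5] g 15.0 j [-0.4  -0.31  1.99 -0.    1.46 -1.81]
rz -0.21 then shift [0.7 0.1 0.6]
```

```bash
python3 -m handwheel '[[0,0,-10,0,0,0,-1],[0,0,-20,0,0,0,-1],[0,0,-30,0,0,0,-1],[0,0,-40,0,0,0,-1],[0,0,-20,0,0,0,-1],[-13,5.8,0,0,0,0,-1],[-26,11.7,0,0,0,0,-1],[-26,11.7,0,0,0,0,-1],[-26,11.7,0,0,0,0,-1],[-26,11.7,0,0,0,0,-1],[-26,11.7,0,0,0,0,-1],[-12,6,0,0,0,0,-1],[0,0,0,0,0,0,-1],[0,0,0,0,0,0,-1],[0,0,0,0,0,0,-1]]'; python3 go.py 572 -92.5 120 81
```

```text
time: 38.35
ee_pos: [572.1, -93.8, 145.5]
ee_rot: [0.08, 0.997, -0.0, -0.0]
wrist_force: [-0.5, 0.0, 0.7]
gripper_width: 39.2
grasp_force: 15.0
t 38.35 pos [572.1 -93.8 145.5] yaw 80.8 tilt [-0. -0. -1.] w 39.2 F [-0.5  0.   0.7] g 15.0 j [-0.22  0.04  1.46 -0.    1.64 -1.63]
rz -0.23 then shift [ 0.3  1.2 25.5]
```

```bash
python3 -m handwheel '[[0,1.2,12,0,0,0,-1],[0,0,12,0,0,0,-1],[0,0,8,0,0,0,-1],[0,0,6,0,0,0,-1],[0,0,6,0,0,0,-1],[0,0,3,0,0,0,-1],[0,0,0,0,0,0,-1]]'; python3 go.py 572 -92.5 88 81
```

```text
time: 39.05
ee_pos: [572.7, -92.2, 97.6]
ee_rot: [0.08, 0.997, 0.0, -0.0]
wrist_force: [-0.6, 0.4, 0.2]
gripper_width: 39.3
grasp_force: 15.0
t 39.05 pos [572.7 -92.2  97.6] yaw 80.8 tilt [-0.001  0.    -1.   ] w 39.3 F [-0.6  0.4  0.2] g 15.0 j [-0.22  0.06  1.52 -0.    1.56 -1.63]
rz -0.21 then shift [ 0.6 -0.4  9.6]
```

```bash
python3 -m handwheel '[[0,0,5,0,0,0,-1],[0,0,4,0,0,0,-1],[0,0,0.5,0,0,0,-1],[0,0,0,0,0,0,-1],[0,0,0,0,0,0,0.3],[0,0,0,0,0,0,0.3],[0,0,0,0,0,0,0.3],[0,0,0,0,0,0,0.3],[0,0,-10,0,0,0,0.3],[0,0,-20,0,0,0,0.3],[0,0,-30,0,0,0,0.3],[0,0,-20,0,0,0,0.3],[0,0,0,0,0,0,0.3]]'; python3 go.py 414.5 -281.5 100 81
```

```text
time: 40.35
ee_pos: [574.5, -92.6, 173.5]
ee_rot: [0.08, 0.997, -0.001, 0.004]
wrist_force: [-0.1, 0.1, 0.6]
gripper_width: 57.1
grasp_force: 0.0
t 40.35 pos [574.5 -92.6 173.5] yaw 80.8 tilt [ 0.007 -0.002 -1.   ] w 57.1 F [-0.1  0.1  0.6] g 0.0 j [-0.22  0.03  1.42  0.    1.68 -1.63]
rz -0.2 then shift [ 128.5 -211.6   73.5]
```

```bash
python3 -m handwheel '[[14.3,-23.5,0,0,0,0,0.3],[14.3,-23.5,0,0,0,0,0.3],[14.3,-23.5,0,0,0,0,0.3],[14.3,-23.5,0,0,0,0,0.3],[14.3,-23.5,0,0,0,0,0.3],[14.3,-23.5,0,0,0,0,0.3],[14.3,-23.5,0,0,0,0,0.3],[14.3,-23.5,0,0,0,0,0.3],[14.3,-23.5,0,0,0,0,0.3],[0,0,25,0,0,0,0.3],[0,0,25,0,0,0,0.3],[0,0,25,0,0,0,0.3],[0,0,15,0,0,0,0.3],[0,0,0,0,0,0,0.3],[0,0,0,0,0,0,0.3]]'; python3 go.py 414.5 -281.5 28 81;  python3 snap.py q3 top,180,150,100,120 top,260,230,100,120
```

```text
time: 41.85
ee_pos: [412.1, -280.4, 78.9]
ee_rot: [0.08, 0.997, 0.0, -0.0]
wrist_force: [0.2, -0.2, 0.4]
gripper_width: 56.8
grasp_force: 0.0
t 41.85 pos [ 412.1 -280.4   78.9] yaw 80.8 tilt [-0.  0. -1.] w 56.8 F [ 0.2 -0.2  0.4] g 0.0 j [-0.67 -0.15  1.76  0.    1.53 -2.08]
rz -0.2 then shift [-2.6 -0.7 50.9]
```

View pics/q3.png

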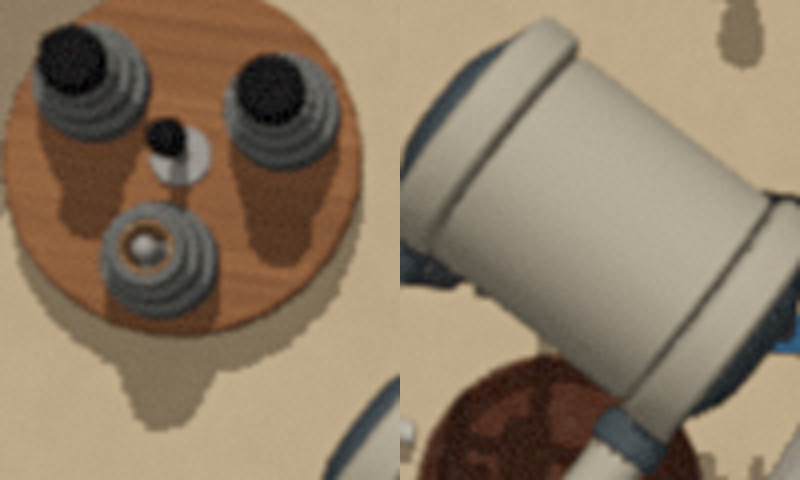

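All three rolls are stacked and the post tip is centred in the small roll's hole (crop (145,245)). Now the knob.

```bash
python3 -m handwheel '[[-2,-0.7,15,0,0,0,0.3],[0,0,15,0,0,0,0.3],[0,0,12,0,0,0,0.3],[0,0,6.5,0,0,0,0.3],[0,0,0,0,0,0,0.3],[0,0,0,0,0,0,-1],[0,0,0,0,0,0,-1],[0,0,0,0,0,0,-1],[0,0,0,0,0,0,-1],[0,0,0,0,0,0,-1]]' 12; python3 go.py 414.5 -281.5 25 81
```

```text
time: 43.05
ee_pos: [414.2, -281.7, 30.8]
ee_rot: [0.08, 0.997, -0.0, 0.001]
wrist_force: [0.1, 0.3, 2.3]
gripper_width: 33.2
grasp_force: 12.0
t 43.05 pos [ 414.2 -281.7   30.8] yaw 80.8 tilt [ 0.001 -0.001 -1.   ] w 33.2 F [0.1 0.3 2.3] g 12.0 j [-0.67 -0.11  1.81 -0.    1.44 -2.08]
rz -0.21 then shift [-0.3  0.3  5.8]
```

```bash
python3 -m handwheel '[[0,0,-10,0,0,0,-1],[0,0,-20,0,0,0,-1],[0,0,-30,0,0,0,-1],[0,0,-40,0,0,0,-1],[0,0,-20,0,0,0,-1],[-14,23.5,0,0,0,0,-1],[-14,23.5,0,0,0,0,-1],[-14,23.5,0,0,0,0,-1],[-14,23.5,0,0,0,0,-1],[-14,23.5,0,0,0,0,-1],[-14,23.5,0,0,0,0,-1],[-14,23.5,0,0,0,0,-1],[-14,23.5,0,0,0,0,-1],[-14,23.5,0,0,0,0,-1],[0,0,0,0,0,0,-1],[0,0,0,0,0,0,-1],[0,0,0,0,0,0,-1]]'; python3 go.py 572 -92.5 125 81; python3 - <<'E'
from h import *
for c in P:
    manip.read_camera(c);print(c,proj(c,[572,-92.5,130])[0].round(1),[(meas(d['region']).round(1),round(d['confidence'],2)) for d in manip.regions_of(c,'knob')])
E
```

```text
time: 44.75
ee_pos: [571.6, -93.5, 150.4]
ee_rot: [0.081, 0.997, -0.0, -0.0]
wrist_force: [0.7, 0.2, -0.4]
gripper_width: 33.1
grasp_force: 12.0
t 44.75 pos [571.6 -93.5 150.4] yaw 80.8 tilt [-0. -0. -1.] w 33.1 F [ 0.7  0.2 -0.4] g 12.0 j [-0.22  0.04  1.45 -0.    1.65 -1.63]
rz -0.24 then shift [-0.2  1.1 25.4]
scene [226.3 243.6] []
top [210.8 207.3] []
```

```bash
python3 -m handwheel '[[-0.2,1.1,12,0,0,0,-1],[0,0,12,0,0,0,-1],[0,0,8,0,0,0,-1],[0,0,4,0,0,0,-1],[0,0,3,0,0,0,-1],[0,0,2,0,0,0,-1],[0,0,0,0,0,0,-1],[0,0,0,0,0,0,-1]]'; python3 go.py 572 -92.5 105 81
```

```text
time: 45.75
ee_pos: [572.7, -91.8, 109.6]
ee_rot: [0.08, 0.997, -0.0, 0.0]
wrist_force: [0.2, -0.2, -0.4]
gripper_width: 33.3
grasp_force: 12.0
t 45.75 pos [572.7 -91.8 109.6] yaw 80.8 tilt [ 0.001 -0.    -1.   ] w 33.3 F [ 0.2 -0.2 -0.4] g 12.0 j [-0.22  0.05  1.51  0.    1.58 -1.63]
rz -0.2 then shift [ 0.6 -0.8  4.6]
```

```bash
python3 -m handwheel '[[0.4,-0.6,2,0,0,0,-1],[0,0,2,0,0,0,-1],[0,0,0.5,0,0,0,-1],[0,0,0,0,0,0,-1]]'; python3 go.py 572 -92.5 105 81
```

```text
time: 46.15
ee_pos: [572.0, -92.4, 104.9]
ee_rot: [0.08, 0.997, -0.0, 0.0]
wrist_force: [0.2, -0.0, 0.3]
gripper_width: 33.0
grasp_force: 12.0
t 46.15 pos [572.  -92.4 104.9] yaw 80.8 tilt [ 0. -0. -1.] w 33.0 F [ 0.2 -0.   0.3] g 12.0 j [-0.22  0.05  1.52 -0.    1.57 -1.63]
rz -0.21 then shift [-0.  -0.1 -0.1]
```

Down to seated height with no contact force, so the knob's hole is over the tip. I'll release, lift and move aside.

```bash
python3 -m handwheel '[[0,0,0,0,0,0,0.2],[0,0,0,0,0,0,0.2],[0,0,0,0,0,0,0.2],[0,0,0,0,0,0,0.2],[0,0,-8,0,0,0,0.2],[0,0,-20,0,0,0,0.2],[0,0,-30,0,0,0,0.2],[0,0,-30,0,0,0,0.2],[15,-25,0,0,0,0,0.2],[15,-25,0,0,0,0,0.2],[15,-25,0,0,0,0,0.2],[15,-25,0,0,0,0,0.2],[15,-25,0,0,0,0,0.2],[15,-25,0,0,0,0,0.2],[15,-25,0,0,0,0,0.2],[15,-25,0,0,0,0,0.2],[15,-25,0,0,0,0,0.2],[0,0,0,0,0,0,0.2],[0,0,0,0,0,0,0.2]]'; python3 snap.py z1 scene,170,180,100,120 top,180,150,100,120
```

```text
time: 48.05
ee_pos: [402.7, -293.0, 193.2]
ee_rot: [0.081, 0.997, -0.0, 0.0]
wrist_force: [0.5, 0.5, -0.5]
gripper_width: 52.6
grasp_force: 0.0
```

View pics/z1.png

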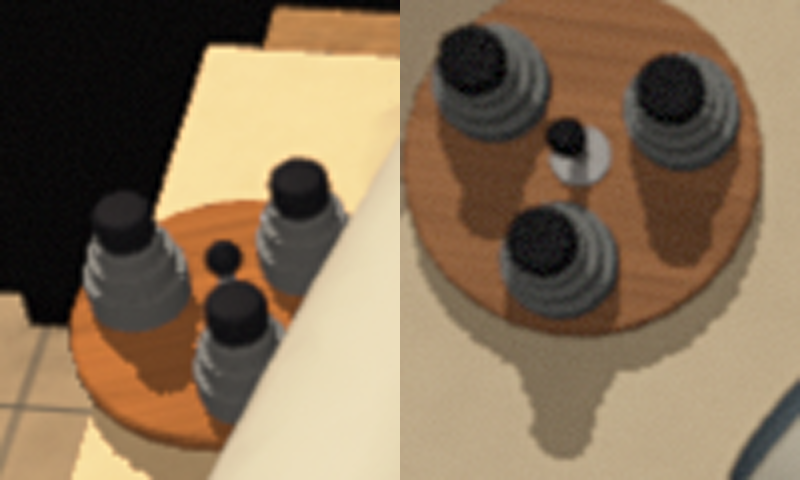

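The knob sits level on the stack at crop (540,240), and the stack looks the same as the two full ones. Handing in.

```bash
python3 -c "
from station import manip
print(manip.close_job())"
```

```text
the job is handed in; nothing more can be done
None
```

The job is handed in at about 48 s: the empty post was turned to face the robot, and the three rolls and the knob look seated on it in the last pictures; I never reached for the stamp and didn't check it again, and no verdict came back.

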